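Free the blue-stone ring from a clamp of unknown thread

ROBOT

A 6-joint arm with a two-finger parallel gripper is mounted at the origin on the work surface. World frame = base frame: x ahead of the robot, y to its left, z up, the work surface at z = 0. Lengths are in mm, angles in rad, forces in N, time in s.
With the tool pointing down it reaches from about 325 to 900 mm from the base axis. Payload 6.1 kg.
Tool frame: the origin (TCP) lies between the finger pads; the fingertips stand 14 mm ahead of it and the grasp point (between the pads) lies 5 mm behind it; z points along the fingers, y is the line along which they close (so a half turn about z gives the same grasp; the last joint's range is limited). The gripper opens to 85 mm and grips with 20 to 120 N. Pads are 22 mm wide; open, the fingers measure 114 mm over their backs; the gripper's body (76 mm by 85 mm) begins 54 mm behind the grasp point. The pads swing forward as they close: fully open they stand 13 mm farther back than shut.
Start: joints at [-1.294, 0.22, 1.526, -0, 1.395, -0.126], TCP at [244.99, -574.975, 245.3] pointing down, gripper open.
Joint ranges: [-2.98, 2.98], [-0.91, 2.08], [0.09, 2.57], [-1.24, 4.39], [0.2, 2.65], [-2.68, 2.68]. Speed limits (rad/s): [2.57, 2.57, 3.01, 3.14, 3.14, 3.14].

INTERFACE

Orientations are given as a rotation vector (axis times angle).
In Python, from bench import * gives the robot as it stands. The module is installed in compiled form; this text tells all that it offers.
- The arm moves only by the tool jog_arm, never from a script. Its argument "targets" is a list that holds one entry, the list of rows, each a list of 5 numbers: the gripper's target within -1 to 1 (shut at 1, half-way at 0, fully open at -1), then the shift along the tool's x, y, z as a fraction of full scale, then the turn about the tool's z as a fraction of full scale. In form: [[[jaw, tx, ty, tz, twist], ...]]. A call has 1 to 10 rows; each row shifts and turns the commanded pose from where the row before left it, along the tool's axes as they then stand; what a row does not reach is not made up. Full scale, the value 1, is 2 cm for a shift and 5 degrees for a turn. A row lasts 1/10 s, in which the tool goes at most 50 mm and 8.59 degrees, less where a joint would pass 70% of its speed; a pose out of reach is approached as far as the arm can. A call with a number of a shift or a turn outside -1 to 1 is refused whole. A call with a gripper value outside its range is refused whole. The fingers move at their own pace and stop on an object; "force" is the grip in N (left out, the last holds). Time passes only in rows, so rows that do not move let the fingers close. It gives the time, the measured TCP pose, the force, the opening and the grip force at its end, in the units of the state.
- get_state(): the state, without advancing time (a new reading comes with each control period).
- camera(name): name is "scene" or "top" or "wrist"; returns (picture, depth): 420x560x3 uint8, red, green, blue; 420x560 float32, mm along the optical axis (not along the pixel's ray), 0 where there is no reading.
- get_calibration(name): a dict with "fx", "fy", "cx", "cy" (pixels), "view" (4x4, takes a point from world to camera coordinates); the wrist camera has in their place "T_tool_cam" (4x4, takes a point from camera to tool coordinates, whose origin is the TCP and whose axes are the flange's). Camera axes: x right, y up, looking along -z (the intrinsics and any distortion apply to the point x, -y, -z); pixel columns grow to the right and rows downward; lengths in mm; the calibration is good to about 2 mm. A picture is of the moment at which its call begins: read the wrist's pose just before it. get_calibration takes no time and is no camera call.
- sign_off(): hands the job in; it is judged then, once.
Trained networks look in the newest picture that a camera, given by its name, has taken for a name from the list of things; names that differ only in an ending like _2 or _b are one class to them, and where a whole thing is asked for, a point or a joint stands for the part that bears it (a point fixed in the world has none). Each returns a list of dicts, best first, with "conf" (0 to 1); they miss things now and then, are a little off and sometimes report something else, mostly with a low value. They report only what shows in the picture. A call takes as long as a camera call. They do not tell look-alikes from the thing itself.
- trace(camera, thing): "region" (420x560 bool, what is visible of it) and "bbox" ([left, top, width, height] in pixels, round what is visible of it).
The state is a dict: "time_s": time; "joint_pos": joint angles; "dq": joint speeds; "tau": joint torques, N m; "tool_pos": TCP position; "tool_rot": TCP orientation; "wrist_force": force on the tool from outside, world axes, zero at the start; "torque": the same for the moment, N m; "finger_gap": finger opening in mm; "grasp_force": force on a finger pad.
Only numpy, scipy, OpenCV 4.12 (cv2) and the standard library are available. Lean on these libraries where they do the work, as an engineer would, in place of code of your own. Each camera call takes 0.05 s, during which the arm holds its last target. There are 200 camera calls.

TASK

On the jeweller's bench, unscrew the clamp that holds the ring with the blue stone: its hexagonal nut may have an ordinary or a reverse thread, so try it gently, feel which way it gives and never force it tighter, then turn it until the lip of the jaw has drawn well clear of the holder's foot. Lift the ring's brass holder out and leave it standing upright, well inside the round green pad. Leave the clamp with the red-stone ring, that ring and the other tools alone.

Things in the scene. Friction and masses are not known exactly. Their poses are not given: they have to be found in the camera images.
- clamp_a: steel wedge clamp fixed to the bench, one of two alike. Plate 172 (x) x 70 (y) x 20 mm, origin: centre of its underside. Along its own x: fixed jaw (inner face at -63 mm, top 39 mm up), ring holder at -47.5 mm, sliding jaw (lip edge at -36.5 mm when shut, top 39 mm up), housing (-3 to +85 mm, top 42 mm up) with the hexagonal nut at +47.5 mm. Position and yaw (within 0.5 rad) vary
- clamp_a_seat (a point): point on clamp a under the middle of a held holder's foot, 20 mm above the bench
- knob_a (a joint): screw turned by the nut of clamp a: 0 as found (tight, hard stop), grows as it opens, stop at 3.0. Which way opens, seen from above (ordinary or reverse thread), varies with the clamp and must be tried. The opening way turns evenly at about 0.1 N m and stays. The jaw draws back 2 mm per rad; its lip covers the holder's foot by 4 mm, so the foot is free above 2.0; open means above 2.1
- nut_a (a joint): springy give of the nut of clamp a against its screw: 0 at rest, about 4 N m per rad either way. Near 0 while the screw turns freely; turned the tightening way the nut winds up (negative) by as much as the fingers turn and springs back when let go. Below -0.35 (about 20 degrees, 1.4 N m) it is forced and the work is damaged
- knob_a_grip (a point): point on the axis of the nut of clamp a, 66 mm above the bench. Hexagonal brass nut, 36 mm across flats, 42 over corners, vertical, from 50 to 80 mm above the bench; the point's x axis and the black line on top point square at a flat (along the clamp's x when tight): grip across flats; below it an 18 mm spindle, then the housing's top at 42 mm. Stays in place as it turns
- clamp_b: steel wedge clamp fixed to the bench, one of two alike. Plate 172 (x) x 70 (y) x 20 mm, origin: centre of its underside. Along its own x: fixed jaw (inner face at -63 mm, top 39 mm up), ring holder at -47.5 mm, sliding jaw (lip edge at -36.5 mm when shut, top 39 mm up), housing (-3 to +85 mm, top 42 mm up) with the hexagonal nut at +47.5 mm. Position and yaw (within 0.5 rad) vary
- clamp_b_seat (a point): point on clamp b under the middle of a held holder's foot, 20 mm above the bench
- knob_b (a joint): screw turned by the nut of clamp b: 0 as found (tight, hard stop), grows as it opens, stop at 3.0. Which way opens, seen from above (ordinary or reverse thread), varies with the clamp and must be tried. The opening way turns evenly at about 0.1 N m and stays. The jaw draws back 2 mm per rad; its lip covers the holder's foot by 4 mm, so the foot is free above 2.0; open means above 2.1
- nut_b (a joint): springy give of the nut of clamp b against its screw: 0 at rest, about 4 N m per rad either way. Near 0 while the screw turns freely; turned the tightening way the nut winds up (negative) by as much as the fingers turn and springs back when let go. Below -0.35 (about 20 degrees, 1.4 N m) it is forced and the work is damaged
- knob_b_grip (a point): point on the axis of the nut of clamp b, 66 mm above the bench. Hexagonal brass nut, 36 mm across flats, 42 over corners, vertical, from 50 to 80 mm above the bench; the point's x axis and the black line on top point square at a flat (along the clamp's x when tight): grip across flats; below it an 18 mm spindle, then the housing's top at 42 mm. Stays in place as it turns
- blue_ring: brass holder carrying a ring with a blue stone, loose, about 0.16 kg, 90 mm tall, origin: centre of its underside, z up. Foot: disc 30 mm across, 6 mm thick; plain cylinder 20 mm across from 6 to 60 mm (grip here); above it the upright ring, 24 mm across, 10 mm deep, stone at 81 to 90 mm. Stands upright in one of the two clamps at the start, which one varies
- red_ring: brass holder carrying a ring with a red stone, loose, about 0.16 kg, 90 mm tall, origin: centre of its underside, z up. Foot: disc 30 mm across, 6 mm thick; plain cylinder 20 mm across from 6 to 60 mm (grip here); above it the upright ring, 24 mm across, 10 mm deep, stone at 81 to 90 mm. Stands upright in one of the two clamps at the start, which one varies
- pad_top (a point): centre of the top face of the round green inspection pad, 90 mm across, 6 mm thick, fixed flat to the bench
- graver_1: graver with mushroom-shaped wooden handle lying on the bench, about 106 mm long, 34 mm thick, origin below the handle's end; not part of the job, leave it alone
- graver_2: second graver of the same kind, lying on the bench; not part of the job, leave it alone
- loupe: black eye loupe, 34 mm across, 28 mm tall, upright, origin under its centre; not part of the job, leave it alone
- brush: bench brush, 160 mm long, lying; not part of the job, leave it alone
- stone_dish: white dish, 76 mm across, 22 mm tall; not part of the job, leave it alone
- mandrel: steel ring mandrel, tapered rod 150 mm long, 26 mm thick, lying; not part of the job, leave it alone
Not all that is in view belongs to the job. What is shaped like the red_ring but purple is not meant. What is shaped like the blue_ring but purple is not meant.

How it is judged (in metres and radians):
On the way:
1. the nut of the clamp holding the blue-stone ring is turned open past 2.1 rad while the ring still stands in it (((horizontal distance between blue_ring and clamp_a_seat below 0.02 m and value of joint knob_a above 2.1 rad) or (horizontal distance between blue_ring and clamp_b_seat below 0.02 m and value of joint knob_b above 2.1 rad))), for 0.2 s.
At the end, for the whole second after the job is handed in: The blue-stone ring's holder rests upright (within 0.08 rad) on the green pad, within 30 mm of its centre; its clamp is still open (above 2.1 rad); the red-stone ring still stands upright in its own clamp, whose nut is opened less than 0.5 rad (horizontal distance between blue_ring and pad_top below 0.03 m and angle between blue_ring's own z axis and vertical below 0.08 rad and height (world z) of blue_ring between 0.003 and 0.01 m and linear speed of blue_ring below 0.02 m/s and ((horizontal distance between red_ring and clamp_a_seat below 0.02 m and value of joint knob_a below 0.5 rad and value of joint knob_b above 2.1 rad) or (horizontal distance between red_ring and clamp_b_seat below 0.02 m and value of joint knob_b below 0.5 rad and value of joint knob_a above 2.1 rad)) and angle between red_ring's own z axis and vertical below 0.15 rad); the robot touches nothing.
It fails at once if a nut is forced more than 0.35 rad (20 degrees) the tightening way (value of joint any of nut_a, nut_b below -0.35 rad).
It fails at once if the clamp of the red-stone ring is unscrewed more than 0.5 rad ((horizontal distance between red_ring and clamp_a_seat below 0.02 m and value of joint knob_a above 0.5 rad) or (horizontal distance between red_ring and clamp_b_seat below 0.02 m and value of joint knob_b above 0.5 rad)).
It fails at once if the red-stone ring is moved more than 15 mm (distance of red_ring from where it was at the start of the episode above 0.015 m).
It fails at once if a loose tool or dish is pushed more than 40 mm (distance of any of graver_1, graver_2, loupe, brush, stone_dish, mandrel from where it was at the start of the episode above 0.04 m).
It also fails if it takes over 72 s, if anything falls off the work surface, if the arm or the gripper's body presses on something with over 40 N, if the wrist force passes 120 N, or if a joint passes its speed limit or range.

## Working session

There is one attempt and no reset: what is moved stays moved. The work goes in short steps, Python scripts to look and compute and a tool call to move; the robot and the scene stay as the last step left them, time stands still between calls to the robot, and variables do not carry over. Pictures are saved under pics/ and viewed, at most 10 in all, crops included, and the job is handed in when it is done.

Besides the shell and the picture viewer there is one more tool, called after "Emit:" by a JSON object that holds its "api" and its "payload". jog_arm: Moves the arm, as the interface text tells. Shift numbers are shares of 2 cm and turn numbers shares of 5 degrees, none past 1 either way. Its arguments: {"type":"object","properties":{"targets":{"type":"array","items":{"type":"array","items":{"type":"array","items":{"type":"number","minimum":-1,"maximum":1}}}},"force":{"type":"number"}},"required":["targets"]}

```bash
mkdir -p pics; cat > h.py <<'E'
from bench import *
import numpy as np, cv2
from scipy.spatial.transform import Rotation as R
def save(im,n): cv2.imwrite('pics/'+n,cv2.cvtColor(im,cv2.COLOR_RGB2BGR))
def world(cam,depth,st=None):
    c=get_calibration(cam); v,u=np.mgrid[0:420,0:560]
    d=depth.astype(float)
    P=np.stack([(u-c['cx'])/c['fx']*d,-(v-c['cy'])/c['fy']*d,-d,np.ones_like(d)],-1)
    if cam=='wrist':
        T=np.eye(4);T[:3,:3]=R.from_rotvec(st['tool_rot']).as_matrix();T[:3,3]=st['tool_pos'];M=T@np.array(c['T_tool_cam'])
    else: M=np.linalg.inv(np.array(c['view']))
    W=(P@M.T)[...,:3]; W[depth==0]=np.nan
    return W
E
python3 - <<'E'
from h import *
s=get_state();print({k:np.round(v,3) for k,v in s.items()})
print({k:v for k,v in get_calibration('top').items()},get_calibration('wrist'))
for n in ['top','scene']:
    im,d=camera(n);save(im,n+'0.png');np.savez(n+'0.npz',im=im,d=d)
    W=world(n,d)
    for t in ['clamp_a','knob_a_grip','blue_ring','red_ring','pad_top','stone_dish','loupe','graver_1','brush','mandrel']:
        try:
            for r in trace(n,t):
                m=r['region'];p=W[m];p=p[~np.isnan(p[:,0])]
                print(n,t,round(r['conf'],2),r['bbox'],m.sum(),np.round(np.median(p,0)),np.round(np.percentile(p[:,2],95)))
        except Exception as e: print(n,t,e)
E
```

```text
{'time_s': np.float64(0.0), 'joint_pos': array([-1.294,  0.221,  1.528, -0.   ,  1.395, -0.126]), 'dq': array([ 0.   , -0.   ,  0.001, -0.001, -0.002, -0.   ]), 'tau': array([-2.0000e-03, -4.9691e+01, -3.8939e+01, -1.0000e-03,  1.1000e-02,
        0.0000e+00]), 'tool_pos': array([ 244.818, -574.419,  244.191]), 'tool_rot': array([-3.076, -0.628,  0.   ]), 'wrist_force': array([ 0.877,  0.513, -0.592]), 'torque': array([ 0.016, -0.004,  0.045]), 'grasp_force': np.float64(0.0), 'finger_gap': np.float64(85.378)}
{'fx': 378.98969657333475, 'fy': 378.98969657333475, 'cx': 287.5646845035517, 'cy': 214.0818717405501, 'view': array([[-2.25919554e-03, -9.99995650e-01,  1.89621904e-03,
         1.35499182e+01],
       [ 9.95208963e-01, -2.06302714e-03,  9.77489816e-02,
        -5.57419699e+02],
       [-9.77446445e-02,  2.10796825e-03,  9.95209295e-01,
        -1.09045233e+03],
       [ 0.00000000e+00,  0.00000000e+00,  0.00000000e+00,
         1.00000000e+00]])} {'fx': 372.2111497142141, 'fy': 372.2111497142141, 'cx': 276.7646485761422, 'cy': 209.06961177241948, 'T_tool_cam': array([[ 2.87830
[... 2178 characters left out ...]
 171.1, 13.3, 15.9] 163 [561. 255.  72.] 81.0
scene pad_top 0.16 [319.6, 248.9, 35.5, 15.5] 213 [732.  15.  21.] 33.0
scene stone_dish 0.96 [370.1, 223.0, 29.6, 15.7] 402 [763. 185.  13.] 22.0
scene loupe 0.67 [225.6, 219.7, 13.8, 15.6] 161 [433. -51.  23.] 29.0
scene loupe 0.47 [290.4, 170.8, 59.6, 34.1] 1214 [540. 246.  32.] 76.0
scene graver_1 0.77 [131.7, 339.4, 44.8, 35.0] 353 [ 549. -426.   23.] 33.0
scene graver_1 0.49 [330.5, 252.5, 25.0, 12.3] 195 [731.  14.  22.] 33.0
scene brush 0.69 [323.7, 151.7, 41.6, 22.8] 339 [495. 445.  16.] 20.0
scene brush 0.69 [180.2, 386.9, 20.9, 17.9] 286 [ 678. -437.   22.] 26.0
scene mandrel 0.77 [180.4, 384.1, 17.1, 16.7] 232 [ 677. -437.   22.] 25.0
```

```bash
python3 - <<'E'
import cv2,numpy as np
a=cv2.imread('pics/scene0.png')[140:420,120:420];b=cv2.imread('pics/top0.png')[120:290,110:460]
b=cv2.resize(b,None,fx=2.2,fy=2.2,interpolation=cv2.INTER_CUBIC)
cv2.imwrite('pics/t.png',b);
l=a[90:190,20:150];r=a[0:100,140:270]
cv2.imwrite('pics/s.png',cv2.resize(np.hstack([l,r]),None,fx=3,fy=3,interpolation=cv2.INTER_CUBIC))
E
```

```text
(no output)
```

View pics/t.png

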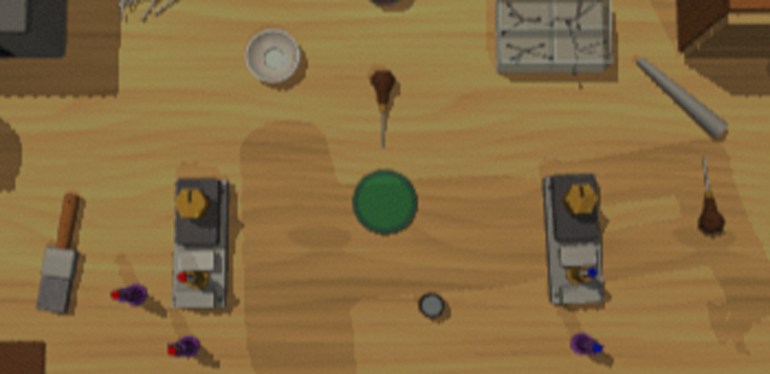

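View pics/s.png

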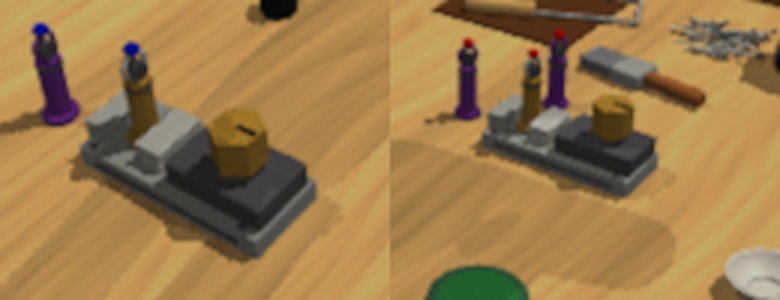

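The blue-stone brass holder is in the right clamp (y≈-225), and purple look-alikes stand nearby. I'll move over that clamp for a close look.

Emit:
{"api": "jog_arm", "payload": {"targets": [[[-1,0.99,-0.51,0,0],[-1,0.99,-0.51,0,0],[-1,0.99,-0.51,0,0],[-1,0.99,-0.51,0,0],[-1,0.99,-0.51,0,0],[-1,0.99,-0.51,0,0],[-1,0.99,-0.51,0,0],[-1,0.99,-0.51,0,0],[-1,0.99,-0.51,0,0],[-1,0.99,-0.51,0,0]]], "force": 40}}

```text
time_s: 2.1
tool_pos: [387.7, -402.8, 245.5]
tool_rot: [3.078, 0.628, 0.0]
wrist_force: [-0.0, -0.5, -0.4]
finger_gap: 85.4
grasp_force: 0.0
```

Emit:
{"api": "jog_arm", "payload": {"targets": [[[-1,0.99,-0.51,0,0],[-1,0.99,-0.51,0,0],[-1,0.99,-0.51,0,0],[-1,0.99,-0.51,0,0],[-1,0.99,-0.51,0,0],[-1,0.99,-0.51,0,0],[-1,0.99,-0.51,0,0],[-1,0.99,-0.51,0,0],[-1,0.99,-0.51,0,0],[-1,0.99,-0.51,0,0]]]}}

```text
time_s: 3.1
tool_pos: [529.9, -231.3, 245.4]
tool_rot: [3.078, 0.628, 0.0]
wrist_force: [0.2, -0.1, -0.9]
finger_gap: 85.2
grasp_force: 0.0
```

Emit:
{"api": "jog_arm", "payload": {"targets": [[[-1,0,0,0,0],[-1,0,0,0,0]]]}}

```text
time_s: 3.3
tool_pos: [529.3, -231.9, 245.3]
tool_rot: [3.077, 0.63, -0.001]
wrist_force: [-0.6, -0.9, -0.5]
finger_gap: 85.5
grasp_force: 0.0
```

```bash
python3 - <<'E'
from h import *
s=get_state();print(s['tool_pos'],s['tool_rot'],np.round(s['joint_pos'],3),s['time_s'])
im,d=camera('wrist');save(im,'w1.png');np.savez('w1.npz',im=im,d=d,p=s['tool_pos'],r=s['tool_rot'])
W=world('wrist',d,s)
for t in ['clamp_a','knob_a_grip','blue_ring']:
    for r in trace('wrist',t):
        m=r['region'];p=W[m];p=p[~np.isnan(p[:,0])];print(t,r['conf'],r['bbox'],np.round(np.median(p,0)))
# nut top
m=(abs(W[...,2]-80)<4)&(abs(W[...,0]-565)<45)&(abs(W[...,1]+230)<45)
c=W[m];print('nut',m.sum(),np.median(c,0)); (x,y),(w,h),a=cv2.minAreaRect(c[:,:2].astype(np.float32));print(x,y,w,h,a)
# housing top
m=(abs(W[...,2]-42)<3);c=W[m];q=cv2.minAreaRect(c[:,:2].astype(np.float32));print('housing',m.sum(),q)
m=(W[...,2]>88)&(W[...,2]<125);print('ring',m.sum(),np.nanmean(W[m],0))
E
```

```text
[ 529.31513199 -231.93641913  245.25479192] [ 3.07748460e+00  6.30276566e-01 -6.82512063e-04] [-0.549  0.109  1.652 -0.     1.381  0.618] 3.3
clamp_a 0.63 [215.7, 88.6, 123.8, 189.6] [ 533. -229.   41.]
clamp_a 0.52 [241.6, 225.1, 30.1, 52.1] [ 474. -235.   80.]
knob_a_grip 0.86 [268.0, 121.0, 48.9, 57.1] [ 565. -232.   81.]
blue_ring 0.93 [241.3, 225.6, 29.6, 52.6] [ 474. -235.   80.]
blue_ring 0.67 [211.4, 289.9, 37.1, 65.3] [ 381. -245.   54.]
nut 1826 [ 564.34737011 -232.57024469   80.64480184]
564.2138061523438 -232.69119262695312 40.4605598449707 35.997371673583984 32.43485641479492
housing 5662 ((493.8624572753906, -375.76702880859375), (227.7241973876953, 335.2419128417969), 2.5977783203125)
ring 597 [ 452.38365378 -238.214242     98.40357528]
```

View pics/w1.png

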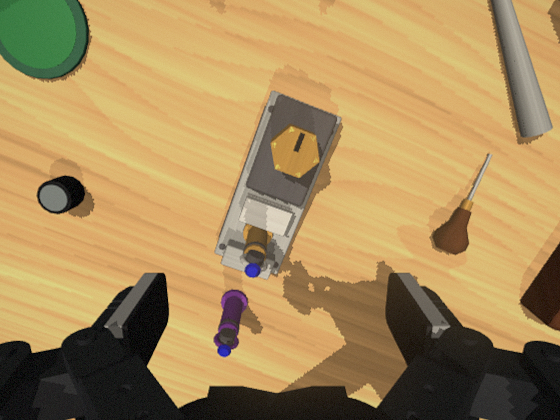

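The nut is at pixel (296,153) with its line pointing along the clamp. The blue holder is at (255,245) and the purple look-alike at (228,320). Next I'll refine the yaw.

```bash
python3 - <<'E'
from h import *
z=np.load('w1.npz');s=dict(tool_pos=z['p'],tool_rot=z['r']);W=world('wrist',z['d'],s)
near=(abs(W[...,0]-520)<110)&(abs(W[...,1]+232)<70)
for n,lo,hi in [('nut',77,84),('housing',39.5,46),('plate+',12,60)]:
    m=near&(W[...,2]>lo)&(W[...,2]<hi)
    k,lab,st,ce=cv2.connectedComponentsWithStats(m.astype(np.uint8)); i=1+np.argmax(st[1:,4])
    c=W[lab==i];q=cv2.minAreaRect(c[:,:2].astype(np.float32));print(n,len(c),np.round(q[0],1),np.round(q[1],1),round(q[2],1),np.median(c[:,2]))
# black line
g=z['im'].max(2); m=near&(W[...,2]>77)&(W[...,2]<84)&(g<60)
c=W[m][:,:2]; print(len(c),c.mean(0)); u=np.linalg.svd(c-c.mean(0))[2][0];print(np.degrees(np.arctan2(u[1],u[0])))
m=near&(W[...,2]>45)&(W[...,2]<76)&(W[...,0]<500)
c=W[m];print('cyl',len(c),c.mean(0),c.min(0),c.max(0))
E
```

```text
nut 1823 [ 564.2 -232.7] [40.5 36. ] 32.4 80.64623132151439
housing 4131 [ 557.5 -233.2] [87.7 55.9] 2.4 42.225338176228775
plate+ 10009 [ 516.4 -234.6] [171.8  71.3] 2.5 39.5637307211897
37 [ 566.59666471 -232.906828  ]
-177.20151377303517
cyl 245 [ 476.62652502 -234.9408896    60.49454324] [ 469.12093925 -245.63866856   45.11182929] [ 479.55743992 -226.65145647   75.8035942 ]
```

Emit:
{"api": "jog_arm", "payload": {"targets": [[[-1,0,0,0,-0.93],[-1,0,0,0,-0.93],[-1,0.72,0.48,0.5,0],[-1,0.72,0.48,1,0],[-1,0,0,1,0],[-1,0,0,1,0],[-1,0,0,1,0],[-1,0,0,1,0],[-1,0,0,0.5,0],[-1,0,0,0,0]]]}}

```text
time_s: 4.5
tool_pos: [562.5, -232.8, 123.5]
tool_rot: [-3.015, -0.874, 0.004]
wrist_force: [0.2, 0.1, 0.1]
finger_gap: 85.2
grasp_force: 0.0
```

```bash
python3 - <<'E'
from h import *
s=get_state();print(s['tool_pos'],s['tool_rot'],np.round(s['joint_pos'],3),s['time_s'])
im,d=camera('wrist');save(im,'w2.png');np.savez('w2.npz',im=im,d=d,p=s['tool_pos'],r=s['tool_rot'])
W=world('wrist',d,s);m=(abs(W[...,2]-80)<4)&(abs(W[...,0]-565)<30)&(abs(W[...,1]+230)<30)
print(cv2.minAreaRect(W[m][:,:2].astype(np.float32)))
E
```

```text
[ 562.54947764 -232.78334903  123.50932284] [-3.01505641 -0.87397428  0.00383532] [-0.522  0.297  1.673 -0.     1.175  0.485] 4.5
((564.4412231445312, -232.7659149169922), (41.448062896728516, 36.048851013183594), 33.175018310546875)
```

Emit:
{"api": "jog_arm", "payload": {"targets": [[[-1,0.06,0.04,1,0],[-1,0,0,1,0],[-1,0,0,1,0],[-1,0,0,0,0],[1,0,0,0,0],[1,0,0,0,0],[1,0,0,0,0],[1,0,0,0,0],[1,0,0,0,0],[1,0,0,0,0]]], "force": 30}}

```text
time_s: 5.55
tool_pos: [565.5, -232.0, 67.2]
tool_rot: [-3.016, -0.876, -0.0]
wrist_force: [-4.8, 5.6, 10.0]
finger_gap: 35.6
grasp_force: 31.7
```

```bash
python3 - <<'E'
from h import *
s=get_state();print({k:np.round(v,3) for k,v in s.items()})
E
```

```text
{'time_s': np.float64(5.55), 'joint_pos': array([-5.190e-01,  3.730e-01,  1.695e+00,  1.000e-03,  1.074e+00,
        4.860e-01]), 'dq': array([-0.001,  0.002, -0.   , -0.   , -0.002,  0.002]), 'tau': array([-2.1150e+00, -4.7140e+01, -3.3568e+01, -7.1800e-01, -2.3370e+00,
       -4.0000e-03]), 'tool_pos': array([ 565.491, -231.991,   67.228]), 'tool_rot': array([-3.016, -0.876, -0.   ]), 'wrist_force': array([-4.755,  5.568,  9.953]), 'torque': array([0.921, 0.838, 0.069]), 'grasp_force': np.float64(31.718), 'finger_gap': np.float64(35.586)}
```

Emit:
{"api": "jog_arm", "payload": {"targets": [[[1,0,0,0,-0.4],[1,0,0,0,-0.4],[1,0,0,0,0],[1,0,0,0,0]]]}}

```text
time_s: 5.95
tool_pos: [565.4, -231.9, 67.2]
tool_rot: [-2.983, -0.98, -0.0]
wrist_force: [-6.1, 6.2, 10.4]
finger_gap: 35.3
grasp_force: 31.7
```

```bash
cat > st.py <<'E'
from h import *
s=get_state();print({k:np.round(s[k],3) for k in ['time_s','joint_pos','tau','tool_pos','tool_rot','wrist_force','torque','finger_gap']})
E
python3 st.py
```

```text
{'time_s': np.float64(5.95), 'joint_pos': array([-5.190e-01,  3.730e-01,  1.695e+00,  1.000e-03,  1.075e+00,
        4.160e-01]), 'tau': array([ -2.132, -47.082, -33.635,  -0.782,  -2.429,  -0.086]), 'tool_pos': array([ 565.426, -231.908,   67.213]), 'tool_rot': array([-2.983, -0.98 , -0.   ]), 'wrist_force': array([-6.15 ,  6.187, 10.409]), 'torque': array([ 1.005,  0.839, -0.072]), 'finger_gap': np.float64(35.259)}
```

Emit:
{"api": "jog_arm", "payload": {"targets": [[[1,0,0,0,-0.4],[1,0,0,0,-0.4],[1,0,0,0,0],[1,0,0,0,0]]]}}

```text
time_s: 6.35
tool_pos: [565.4, -231.8, 67.2]
tool_rot: [-2.947, -1.084, -0.0]
wrist_force: [-5.6, 6.2, 10.0]
finger_gap: 35.0
grasp_force: 31.7
```

```bash
python3 st.py
```

```text
{'time_s': np.float64(6.35), 'joint_pos': array([-5.190e-01,  3.730e-01,  1.695e+00,  1.000e-03,  1.075e+00,
        3.460e-01]), 'tau': array([ -2.222, -46.997, -33.713,  -0.814,  -2.53 ,  -0.087]), 'tool_pos': array([ 565.396, -231.81 ,   67.225]), 'tool_rot': array([-2.947, -1.084, -0.   ]), 'wrist_force': array([-5.579,  6.204,  9.978]), 'torque': array([ 0.963,  0.926, -0.074]), 'finger_gap': np.float64(34.973)}
```

Emit:
{"api": "jog_arm", "payload": {"targets": [[[1,0,0,0,-0.6],[1,0,0,0,-0.6],[1,0,0,0,-0.6],[1,0,0,0,0]]]}}

```text
time_s: 6.75
tool_pos: [565.2, -231.7, 67.2]
tool_rot: [-2.851, -1.314, -0.0]
wrist_force: [-4.5, 6.5, 11.1]
finger_gap: 35.4
grasp_force: 31.8
```

```bash
python3 st.py; python3 - <<'E'
from h import *
im,d=camera('wrist');save(im,'w3.png')
E
```

```text
{'time_s': np.float64(6.75), 'joint_pos': array([-5.190e-01,  3.730e-01,  1.695e+00,  1.000e-03,  1.075e+00,
        1.880e-01]), 'tau': array([ -2.386, -46.794, -33.895,  -0.86 ,  -2.769,  -0.525]), 'tool_pos': array([ 565.241, -231.652,   67.194]), 'tool_rot': array([-2.851, -1.314, -0.   ]), 'wrist_force': array([-4.463,  6.534, 11.064]), 'torque': array([ 1.128,  1.013, -0.056]), 'finger_gap': np.float64(35.432)}
```

View pics/w3.png

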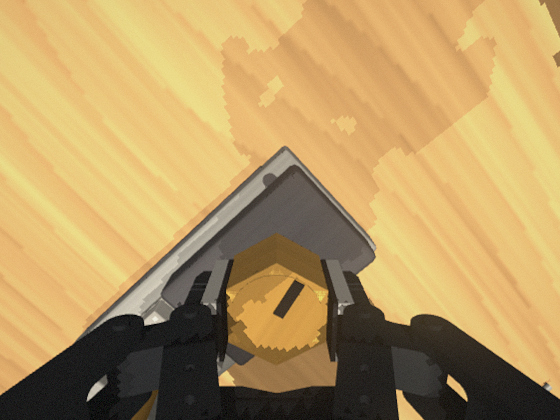

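The nut's line has turned with the fingers, about 17° relative to the clamp. The torque stays near 0.09 N m, so anticlockwise opens. I'll carry on that way.

Emit:
{"api": "jog_arm", "payload": {"targets": [[[1,0,0,0,-1],[1,0,0,0,-1],[1,0,0,0,-1],[1,0,0,0,-1],[1,0,0,0,-1],[1,0,0,0,-1],[1,0,0,0,-1],[1,0,0,0,-1],[1,0,0,0,0]]]}}

```text
time_s: 7.7
tool_pos: [564.4, -231.3, 67.2]
tool_rot: [-2.228, -2.21, 0.0]
wrist_force: [-9.1, 8.7, 14.7]
finger_gap: 35.7
grasp_force: 32.2
```

```bash
python3 st.py
```

```text
{'time_s': np.float64(7.7), 'joint_pos': array([-5.190e-01,  3.720e-01,  1.696e+00,  1.000e-03,  1.077e+00,
       -5.110e-01]), 'tau': array([ -2.302, -45.862, -34.738,  -0.689,  -3.883,  -0.814]), 'tool_pos': array([ 564.424, -231.311,   67.155]), 'tool_rot': array([-2.228, -2.21 ,  0.   ]), 'wrist_force': array([-9.063,  8.75 , 14.699]), 'torque': array([ 1.336,  1.581, -0.049]), 'finger_gap': np.float64(35.686)}
```

Emit:
{"api": "jog_arm", "payload": {"targets": [[[1,0,0,0,-1],[1,0,0,0,-1],[1,0,0,0,-1],[1,0,0,0,-1],[1,0,0,0,-1],[1,0,0,0,-1],[1,0,0,0,-1],[1,0,0,0,-1],[1,0,0,0,-1]]]}}

```text
time_s: 8.6
tool_pos: [563.6, -231.7, 67.2]
tool_rot: [-1.21, -2.893, -0.001]
wrist_force: [-14.3, 6.7, 15.5]
finger_gap: 35.4
grasp_force: 32.5
```

Emit:
{"api": "jog_arm", "payload": {"targets": [[[1,0,0,0,-1],[1,0,0,0,-1],[1,0,0,0,-1],[1,0,0,0,-1],[1,0,0,0,-1],[1,0,0,0,-1],[1,0,0,0,-1],[1,0,0,0,-1],[1,0,0,0,-1],[1,0,0,0,0]]]}}

```text
time_s: 9.6
tool_pos: [563.1, -232.5, 67.1]
tool_rot: [-0.013, -3.136, -0.002]
wrist_force: [-14.5, 3.7, 16.3]
finger_gap: 35.4
grasp_force: 32.5
```

```bash
python3 st.py
```

```text
{'time_s': np.float64(9.6), 'joint_pos': array([-5.200e-01,  3.720e-01,  1.696e+00, -2.000e-03,  1.078e+00,
       -2.082e+00]), 'tau': array([  1.254, -45.178, -35.364,   1.058,  -4.761,  -0.796]), 'tool_pos': array([ 563.145, -232.533,   67.144]), 'tool_rot': array([-1.300e-02, -3.136e+00, -2.000e-03]), 'wrist_force': array([-14.484,   3.66 ,  16.258]), 'torque': array([ 0.674,  2.382, -0.007]), 'finger_gap': np.float64(35.402)}
```

Emit:
{"api": "jog_arm", "payload": {"targets": [[[-1,0,0,0,0],[-1,0,0,0,0],[-1,0,0,0,0],[-1,0,0,0,0],[-1,0,0,0,0],[-1,0,0,-0.5,0],[-1,0,0,-1,0],[-1,0,0,-1,0],[-1,0,0,-1,0],[-1,0,0,-1,0]]]}}

```text
time_s: 10.6
tool_pos: [565.5, -232.9, 156.9]
tool_rot: [0.017, 3.141, -0.0]
wrist_force: [-0.0, -0.9, -0.4]
finger_gap: 85.2
grasp_force: 0.0
```

Emit:
{"api": "jog_arm", "payload": {"targets": [[[-1,1,0,-1,-0.49],[-1,1,0,-1,0],[-1,0.5,0,0,0],[-1,0,0,0,0]]]}}

```text
time_s: 11.0
tool_pos: [514.9, -233.8, 195.9]
tool_rot: [-0.049, 3.14, -0.001]
wrist_force: [0.9, -0.4, -0.1]
finger_gap: 85.4
grasp_force: 0.0
```

```bash
python3 st.py; python3 - <<'E'
from h import *
s=get_state();im,d=camera('wrist');save(im,'w4.png')
W=world('wrist',d,s)
m=(abs(W[...,2]-80.5)<4)&(abs(W[...,0]-565)<30)&(abs(W[...,1]+232)<30)
print('nut',cv2.minAreaRect(W[m][:,:2].astype(np.float32)))
m&=(im.max(2)<60);c=W[m][:,:2];print('line',c.mean(0));u=np.linalg.svd(c-c.mean(0))[2][0];print(np.degrees(np.arctan2(u[1],u[0])))
for t in ['blue_ring']:
  for r in trace('wrist',t):
    p=W[r['region']];p=p[~np.isnan(p[:,0])];print(r['conf'],r['bbox'],np.median(p,0))
    for lo,hi in [(30,50),(50,78),(82,100),(100,115)]:
        q=p[(p[:,2]>lo)&(p[:,2]<hi)]
        if len(q):print(lo,len(q),q.mean(0),q.min(0),q.max(0))
E
```

```text
{'time_s': np.float64(11.0), 'joint_pos': array([-0.566,  0.118,  1.737, -0.   ,  1.285, -2.168]), 'tau': array([ -0.247, -45.132, -38.387,  -0.079,   0.083,  -0.114]), 'tool_pos': array([ 514.867, -233.845,  195.909]), 'tool_rot': array([-4.90e-02,  3.14e+00, -1.00e-03]), 'wrist_force': array([ 0.916, -0.407, -0.109]), 'torque': array([-0.001, -0.006,  0.014]), 'finger_gap': np.float64(85.359)}
nut ((564.2369384765625, -232.8989715576172), (36.36946105957031, 40.64815139770508), 29.136201858520508)
line [ 557.42662029 -228.83202732]
-31.162112765984308
0.81 [247.0, 2.7, 38.3, 28.2] [ 384.07788796 -245.22863425    7.70173747]
30 143 [ 383.88256741 -245.04466271   39.48825978] [ 376.53744788 -255.25102615   30.24632103] [ 385.67009944 -236.44085627   49.85651851]
50 170 [ 384.28986311 -245.6142783    57.74272866] [ 380.94584322 -253.87418089   51.5235917 ] [ 386.27867882 -237.08915322   61.78139301]
0.79 [256.5, 117.3, 34.6, 41.2] [ 465.73682074 -237.13905374   80.83565249]
30 39 [ 461.85565528 -236.31860096   40.57870391] [ 459.64827064 -245.58073886   31.46077512] [ 485.55275745 -22
[... 373 characters left out ...]
6.33568801  100.14222565] [ 475.35821795 -227.80126818  111.96984951]
0.27 [229.6, 83.0, 88.8, 216.5] [ 514.58673633 -234.76907056   39.55156663]
30 8349 [ 506.97022998 -235.60178185   40.51841754] [ 431.31664806 -263.0909784    30.0006101 ] [ 602.1016894  -204.48495731   49.90475863]
50 635 [ 548.7697701  -233.27382037   64.84117982] [ 475.20241113 -250.91959911   50.09887304] [ 554.869266   -214.9990855    77.98664733]
82 55 [ 538.64439356 -233.90669388   85.02747006] [ 468.10593079 -249.25279296   82.00511987] [ 578.78937246 -219.82602639   97.81307283]
100 5 [ 475.40220063 -236.59293434  107.1539675 ] [ 474.72751508 -240.71195308  106.64583822] [ 476.06918342 -233.68536345  108.19994488]
```

View pics/w4.png

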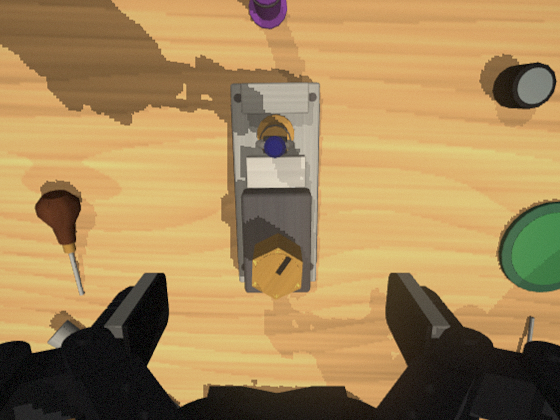

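The line is now at yaw 149°, so the screw is open about 2.56 rad, and the jaw has drawn back. The blue holder is at pixel (275,135). I'll go and grasp it.

Emit:
{"api": "jog_arm", "payload": {"targets": [[[-1,1,-0.04,0,0],[-1,1,-0.04,0,0],[-1,0.3,0,0.5,0],[-1,0,0,1,0],[-1,0,0,1,0],[-1,0,0,1,0],[-1,0,0,0.5,0],[-1,0,0,0,0]]]}}

```text
time_s: 11.9
tool_pos: [468.4, -235.6, 112.6]
tool_rot: [0.05, -3.137, -0.005]
wrist_force: [-1.2, -0.3, 0.3]
finger_gap: 85.7
grasp_force: 0.0
```

```bash
python3 st.py; python3 - <<'E'
from h import *
s=get_state();im,d=camera('wrist');W=world('wrist',d,s)
for lo,hi in [(62,78),(84,100),(100,115)]:
    m=(abs(W[...,0]-469)<18)&(abs(W[...,1]+237)<18)&(W[...,2]>lo)&(W[...,2]<hi)
    if m.any():print(lo,m.sum(),W[m].mean(0),W[m].min(0),W[m].max(0))
E
```

```text
{'time_s': np.float64(11.9), 'joint_pos': array([-0.617,  0.123,  1.901,  0.   ,  1.122, -2.219]), 'tau': array([-7.9000e-02, -4.0238e+01, -3.4508e+01, -0.0000e+00, -2.7500e-01,
        4.0000e-03]), 'tool_pos': array([ 468.433, -235.553,  112.605]), 'tool_rot': array([ 0.05 , -3.137, -0.005]), 'wrist_force': array([-1.233, -0.283,  0.326]), 'torque': array([-0.033, -0.016,  0.013]), 'finger_gap': np.float64(85.674)}
62 450 [ 461.83232015 -237.22633826   71.82057854] [ 458.78469491 -247.29738309   62.0196326 ] [ 471.86627459 -226.83471056   77.99864332]
84 943 [ 467.22910901 -237.11667634   92.73923012] [ 464.95910671 -248.86500388   84.0159208 ] [ 471.48755623 -225.22232113   99.97745048]
100 836 [ 468.37478497 -237.11520886  108.01734133] [ 462.72355275 -246.70301551  100.09426597] [ 475.19550719 -227.76277336  111.77742979]
```

Emit:
{"api": "jog_arm", "payload": {"targets": [[[-1,-0.02,-0.07,1,0],[-1,0,0,1,0],[-1,0,0,0.6,0],[-1,0,0,0,0],[0.3,0,0,0,0],[0.3,0,0,0,0],[1,0,0,0,0],[1,0,0,0,0],[1,0,0,0,0],[1,0,0,0,0]]], "force": 40}}

```text
time_s: 12.95
tool_pos: [470.1, -238.1, 63.6]
tool_rot: [-0.05, 3.141, -0.0]
wrist_force: [0.3, 0.8, 1.5]
finger_gap: 19.3
grasp_force: 39.5
```

```bash
python3 st.py
```

```text
{'time_s': np.float64(12.95), 'joint_pos': array([-0.619,  0.199,  1.922,  0.   ,  1.02 , -2.221]), 'tau': array([-2.6100e-01, -4.1225e+01, -3.1853e+01, -1.0800e-01, -1.7400e-01,
       -3.0000e-03]), 'tool_pos': array([ 470.059, -238.122,   63.621]), 'tool_rot': array([-0.05 ,  3.141, -0.   ]), 'wrist_force': array([0.302, 0.78 , 1.504]), 'torque': array([ 0.133,  0.079, -0.005]), 'finger_gap': np.float64(19.259)}
```

Emit:
{"api": "jog_arm", "payload": {"targets": [[[1,0,0,-0.25,0],[1,0,0,-0.25,0],[1,0,0,-0.25,0],[1,0,0,0,0]]]}}

```text
time_s: 13.35
tool_pos: [470.5, -238.5, 79.3]
tool_rot: [-0.05, 3.14, -0.002]
wrist_force: [0.2, -0.5, -1.5]
finger_gap: 19.1
grasp_force: 39.3
```

Emit:
{"api": "jog_arm", "payload": {"targets": [[[1,0,0,-0.5,0],[1,0,0,-1,0],[1,0,0,-1,0],[1,0,0,-1,0],[1,0,0,-1,0],[1,0,0,-0.5,0],[1,0,0,0,0]]]}}

```text
time_s: 14.05
tool_pos: [470.9, -238.7, 180.3]
tool_rot: [-0.05, 3.138, -0.003]
wrist_force: [-1.2, -0.0, -2.3]
finger_gap: 18.7
grasp_force: 39.3
```

```bash
python3 st.py; python3 - <<'E'
from h import *
z=np.load('top0.npz');W=world('top',z['d']);h=cv2.cvtColor(z['im'],cv2.COLOR_RGB2HSV)
m=(h[...,0]>45)&(h[...,0]<85)&(h[...,1]>100)&(abs(W[...,0]-568)<70)&(abs(W[...,1]-18)<70)
c=W[m];print(m.sum(),cv2.minEnclosingCircle(c[:,:2].astype(np.float32)),c.mean(0))
im,d=camera('scene');save(im,'sc2.png');W=world('scene',d);h=cv2.cvtColor(im,cv2.COLOR_RGB2HSV)
m=(h[...,0]>45)&(h[...,0]<85)&(h[...,1]>100)&(abs(W[...,0]-568)<70)&(abs(W[...,1]-18)<70)
c=W[m];print(m.sum(),cv2.minEnclosingCircle(c[:,:2].astype(np.float32)),c.mean(0))
E
```

```text
{'time_s': np.float64(14.05), 'joint_pos': array([-0.619,  0.043,  1.848, -0.   ,  1.247, -2.221]), 'tau': array([ 7.3000e-02, -4.0432e+01, -3.8016e+01,  1.0000e-03,  2.9800e-01,
        0.0000e+00]), 'tool_pos': array([ 470.866, -238.75 ,  180.322]), 'tool_rot': array([-5.000e-02,  3.138e+00, -3.000e-03]), 'wrist_force': array([-1.193, -0.031, -2.309]), 'torque': array([-0.023, -0.001, -0.028]), 'finger_gap': np.float64(18.686)}
572 ((567.7968139648438, 21.07958984375), 41.44284439086914) [567.85440213  21.00132594   6.00599145]
540 ((567.7636108398438, 16.136585235595703), 43.853363037109375) [571.13414791  13.73930016   5.74741441]
```

Emit:
{"api": "jog_arm", "payload": {"targets": [[[1,-0.2,0.5,0,0],[1,-0.4,1,0,0],[1,-0.4,1,0,0],[1,-0.4,1,0,0],[1,-0.4,1,0,0],[1,-0.4,1,0,0],[1,-0.4,1,0,0],[1,-0.4,1,0,0],[1,-0.4,1,0,0],[1,-0.4,1,0,0]]]}}

```text
time_s: 15.1
tool_pos: [539.1, -43.9, 176.6]
tool_rot: [0.05, -3.138, -0.002]
wrist_force: [1.3, -0.4, -1.9]
finger_gap: 19.2
grasp_force: 39.4
```

Emit:
{"api": "jog_arm", "payload": {"targets": [[[1,-0.4,1,0,0],[1,-0.4,1,0,0],[1,-0.4,0.8,0,0],[1,-0.25,0.45,0,0],[1,0,0,0,0],[1,0,0,0,0]]]}}

```text
time_s: 15.7
tool_pos: [566.2, 20.1, 177.5]
tool_rot: [0.051, -3.14, 0.0]
wrist_force: [-0.3, 0.2, -1.7]
finger_gap: 19.1
grasp_force: 39.4
```

```bash
python3 st.py; python3 - <<'E'
from h import *
s=get_state();im,d=camera('wrist');save(im,'w5.png')
W=world('wrist',d,s);h=cv2.cvtColor(im,cv2.COLOR_RGB2HSV)
m=(h[...,0]>45)&(h[...,0]<85)&(h[...,1]>100)&(abs(W[...,2]-6)<6)
c=W[m];print(m.sum(),cv2.minEnclosingCircle(c[:,:2].astype(np.float32)),c.mean(0),c.min(0),c.max(0))
E
```

```text
{'time_s': np.float64(15.7), 'joint_pos': array([-0.104,  0.141,  1.748, -0.   ,  1.254, -1.707]), 'tau': array([ 6.3900e-01, -4.4901e+01, -3.8176e+01,  7.5000e-02, -1.1000e-02,
        2.5000e-02]), 'tool_pos': array([566.169,  20.08 , 177.521]), 'tool_rot': array([ 0.051, -3.14 ,  0.   ]), 'wrist_force': array([-0.291,  0.222, -1.692]), 'torque': array([ 0.004, -0.003,  0.004]), 'finger_gap': np.float64(19.082)}
5373 ((568.4418334960938, 19.796890258789062), 36.02822494506836) [565.48703718  19.69257836   6.64961175] [532.50408557 -15.94996594   3.80477796] [600.43265406  55.50905268   9.17685378]
```

View pics/w5.png

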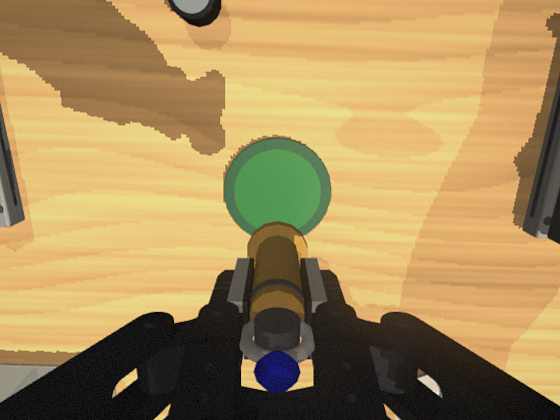

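The holder hangs upright over the pad, which is centred near pixel (277,187) behind it. Lowering it now.

Emit:
{"api": "jog_arm", "payload": {"targets": [[[1,-0.1,0,0.5,0],[1,0,0,1,0],[1,0,0,1,0],[1,0,0,1,0],[1,0,0,1,0],[1,0,0,1,0],[1,0,0,0.4,0],[1,0,0,0,0],[1,0,0,0,0]]]}}

```text
time_s: 16.65
tool_pos: [569.1, 19.9, 60.8]
tool_rot: [-0.049, 3.141, -0.0]
wrist_force: [-0.2, 0.7, -1.8]
finger_gap: 18.9
grasp_force: 39.4
```

```bash
python3 st.py
```

```text
{'time_s': np.float64(16.65), 'joint_pos': array([-0.104,  0.294,  1.812, -0.   ,  1.035, -1.706]), 'tau': array([-3.9000e-02, -4.6866e+01, -3.2558e+01, -5.0000e-03,  5.5000e-02,
       -1.0000e-03]), 'tool_pos': array([569.139,  19.855,  60.801]), 'tool_rot': array([-0.049,  3.141, -0.   ]), 'wrist_force': array([-0.16 ,  0.74 , -1.845]), 'torque': array([0.006, 0.015, 0.013]), 'finger_gap': np.float64(18.891)}
```

Expected contact is at TCP z≈49.6. I'll go 8 mm down, then small steps.

Emit:
{"api": "jog_arm", "payload": {"targets": [[[1,0,0,0.2,0],[1,0,0,0.2,0],[1,0,0,0,0],[1,0,0,0,0]]]}}

```text
time_s: 17.05
tool_pos: [568.7, 20.2, 52.4]
tool_rot: [-0.05, 3.141, 0.0]
wrist_force: [0.2, 0.3, -2.2]
finger_gap: 18.9
grasp_force: 39.4
```

Emit:
{"api": "jog_arm", "payload": {"targets": [[[1,0,0,0.05,0],[1,0,0,0.05,0],[1,0,0,0,0],[1,0,0,0,0]]]}}

```text
time_s: 17.45
tool_pos: [568.7, 20.2, 50.3]
tool_rot: [0.05, -3.141, -0.0]
wrist_force: [-0.5, 0.3, -1.8]
finger_gap: 19.2
grasp_force: 39.4
```

```bash
python3 st.py
```

```text
{'time_s': np.float64(17.45), 'joint_pos': array([-0.103,  0.31 ,  1.815,  0.   ,  1.016, -1.706]), 'tau': array([ 3.0000e-03, -4.8247e+01, -3.3051e+01, -0.0000e+00,  4.0000e-03,
       -0.0000e+00]), 'tool_pos': array([568.703,  20.231,  50.275]), 'tool_rot': array([ 0.05 , -3.141, -0.   ]), 'wrist_force': array([-0.519,  0.288, -1.795]), 'torque': array([-0.007, -0.015, -0.023]), 'finger_gap': np.float64(19.17)}
```

Emit:
{"api": "jog_arm", "payload": {"targets": [[[1,0,0,0.05,0],[1,0,0,0,0],[1,0,0,0,0]]]}}

```text
time_s: 17.75
tool_pos: [569.0, 20.2, 49.6]
tool_rot: [-0.05, 3.141, -0.0]
wrist_force: [-0.5, 0.4, 1.2]
finger_gap: 18.4
grasp_force: 39.7
```

Emit:
{"api": "jog_arm", "payload": {"targets": [[[1,0,0,0.05,0],[1,0,0,0,0],[1,0,0,0,0]]]}}

```text
time_s: 18.05
tool_pos: [569.1, 20.2, 49.6]
tool_rot: [-0.05, 3.141, -0.0]
wrist_force: [-5.0, 0.8, 8.5]
finger_gap: 19.0
grasp_force: 40.5
```

Contact at 49.6. I'll relieve it slightly, open, and rise.

Emit:
{"api": "jog_arm", "payload": {"targets": [[[1,0,0,-0.05,0],[1,0,0,0,0],[0.3,0,0,0,0],[0,0,0,0,0],[-1,0,0,0,0],[-1,0,0,0,0],[-1,0,0,0,0],[-1,0,0,0,0]]]}}

```text
time_s: 18.85
tool_pos: [568.7, 20.2, 49.2]
tool_rot: [0.05, -3.141, -0.0]
wrist_force: [1.0, -0.4, 1.1]
finger_gap: 85.5
grasp_force: 0.0
```

Emit:
{"api": "jog_arm", "payload": {"targets": [[[-1,0,0,-0.5,0],[-1,0,0,-0.5,0],[-1,0,0,-1,0],[-1,0,0,-1,0],[-1,0,0,-1,0],[-1,0,0,-1,0],[-1,0,0,-1,0],[-1,0,0,-1,0],[-1,0,0,0,0],[-1,0,0,0,0]]]}}

```text
time_s: 19.85
tool_pos: [569.1, 20.2, 190.1]
tool_rot: [-0.05, 3.139, -0.0]
wrist_force: [-0.5, -0.3, -0.2]
finger_gap: 85.1
grasp_force: 0.0
```

```bash
python3 st.py; python3 - <<'E'
from h import *
s=get_state();im,d=camera('wrist');save(im,'w6.png');W=world('wrist',d,s)
m=(abs(W[...,0]-569)<25)&(abs(W[...,1]-20)<25)
for lo,hi in [(20,45),(45,64),(68,85),(86,100)]:
    k=m&(W[...,2]>lo)&(W[...,2]<hi)
    if k.any():print(lo,k.sum(),W[k].mean(0),W[k].min(0),W[k].max(0))
a,_=camera('scene');a=cv2.resize(a[140:330,120:420],None,fx=2,fy=2)
save(np.hstack([a,np.zeros((380,0,3),np.uint8)]),'sc3.png')
E
```

```text
{'time_s': np.float64(19.85), 'joint_pos': array([-0.103,  0.133,  1.733,  0.   ,  1.274, -1.706]), 'tau': array([ 1.0000e-02, -4.5387e+01, -3.8823e+01,  1.0000e-03, -1.5000e-02,
       -0.0000e+00]), 'tool_pos': array([569.077,  20.165, 190.065]), 'tool_rot': array([-0.05 ,  3.139, -0.   ]), 'wrist_force': array([-0.537, -0.271, -0.188]), 'torque': array([ 0.015,  0.061, -0.021]), 'finger_gap': np.float64(85.117)}
20 157 [560.57141154  19.09542281  33.08584737] [558.27408701   9.61531397  20.07588607] [568.69975912  29.3967618   44.62494687]
45 163 [560.67604682  19.87680358  56.5215818 ] [557.92469556   9.63667521  45.08151145] [569.12644724  29.90747997  63.69946041]
68 266 [565.83496909  19.30401057  78.02447859] [563.87836834   7.71499133  68.56498739] [574.56112029  31.25140563  84.97288178]
86 347 [567.72754979  19.52135084  94.20138069] [562.22183834  10.65410132  86.02722674] [574.60082669  28.37709291  97.88526516]
```

View pics/sc3.png

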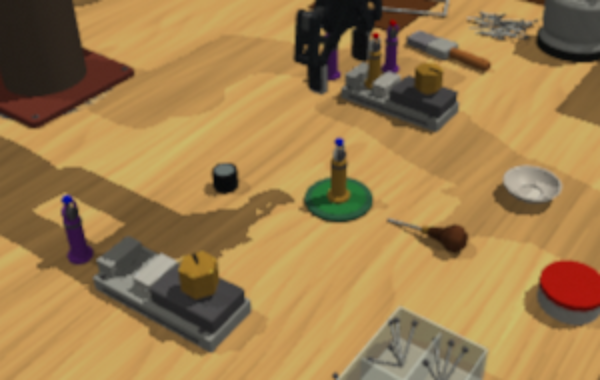

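The holder stands upright at the centre of the pad (about pixel (340,190)). Its clamp is open and empty, the red-stone holder still stands in the far clamp, and the gripper is clear.

```bash
python3 -c "
from bench import *
print(sign_off())"
```

```text
the job is handed in; nothing more can be done
None
```

The blue-stone holder stands upright near the centre of the green pad, its clamp is open about 2.56 rad (the nut gave anticlockwise), and the job is handed in; no verdict was returned.

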